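# Stack the keyed spacer and lock collar on a shaper spindle

## Robot

A 6-joint arm with a two-finger parallel gripper is mounted at the origin on the work surface; the furniture and walls round the work are solid. World frame = base frame: x ahead of the robot, y to its left, z up, the work surface at z = 0. Lengths are in m, angles in rad, forces in N, time in s.
With the tool pointing down it reaches from about 0.25 to 0.85 m from the base axis. Payload 12.5 kg.
Tool frame: the origin (TCP) lies between the finger pads; the fingertips stand 8 mm ahead of it and the grasp point (between the pads) lies 11 mm behind it; z points along the fingers, x is the direction in which the jaws open and shut, and the axes are right-handed (so a half turn about z gives the same grasp; the last joint's range is limited). The gripper opens to 93 mm and grips with 3 to 60 N. Pads are 15 mm wide; open, the fingers measure 128 mm over their backs; the gripper's body (75 mm by 188 mm) begins 65 mm behind the grasp point.
Start: joints at [1.048, 0.351, 1.652, -0, 1.139, -0.085], TCP at [0.233, 0.498, 0.227] pointing down, gripper open.
Joint ranges: [-2.75, 2.75], [-0.79, 2.1], [0.01, 2.65], [-1.57, 4.71], [0.07, 3.14], [-2.87, 2.87]. Speed limits (rad/s): [2.22, 2.22, 2.79, 3.14, 3.14, 3.14].

## Interface

Orientations are given as a rotation vector (axis times angle).
In Python, from workcell import * gives the robot as it stands. The module is installed in compiled form; this text tells all that it offers.
- The arm moves only by the tool move_arm, never from a script. Its argument "moves" is a list of rows, each a list of 2 entries, a list of its own where there are three numbers: the shift along the tool's x, y, z in m, then the turn about the tool's z in rad. In form: [[[tx, ty, tz], roll], ...]. A call has 1 to 5 rows; each row is the pose to reach, as a shift and turn from the pose commanded when the call began, along the tool's axes at that moment; what a row does not reach only later rows make up. A row lasts 1/12 s, in which the tool goes at most 41.7 mm and 7.16 degrees, less where a joint would pass 70% of its speed; a pose out of reach is approached as far as the arm can. A call with a gripper value outside its range is refused whole. "jaw" is the closure, from 0 (fully open) to 1 (shut), set as the call begins (left out, the last holds). The fingers move at their own pace and stop on an object; the grip force is fixed at half the most. Time passes only in rows, so rows that repeat a pose let the fingers close. It gives the time, the measured TCP pose, the force and the opening at its end, in the units of the state.
- get_state(): the state, without advancing time (a new reading comes with each control period).
- snapshot(name): name is "side" or "top" or "wrist"; returns a dict with "frame" (384x512x3 uint8, blue, green, red), "range_z" (384x512 float32, m along the optical axis (not along the pixel's ray), 0 where there is no reading), "camera_matrix" (3x3 intrinsics, pixels), "k1" (the pictures are not rectified: a ray, as slopes to the right and down, at radius r is drawn at 1 + k1 r^2 times it, then the intrinsics apply), "xyz" and "orientation" of the camera in the world. Camera axes: x right, y down, z forward; pixel columns grow to the right and rows downward; lengths in m; the calibration is good to about 2 mm. A picture is of the moment at which its call begins.
- finish_job(): hands the job in, once; it reports no verdict.
Trained networks look in the newest picture that a camera, given by its name, has taken for a name from the list of things; names that differ only in an ending like _2 or _b are one class to them, and where a whole thing is asked for, a point or a joint stands for the part that bears it (a point fixed in the world has none). Each returns a list of dicts, best first, with "confidence" (0 to 1); they miss things now and then, are a little off and sometimes report something else, mostly with a low value. They report only what shows in the picture. A call takes as long as a camera call. They do not tell look-alikes from the thing itself.
- regions_of(target, camera): "mask" (384x512 bool, what is visible of it).
- mark_of(target, camera): "position" ([x, y, z] in m, in the coordinates of the camera as it stood for that picture, good to about 4 mm: a listed point, or the origin of a listed thing).
The state is a dict: "time": time; "q": joint angles; "joint_velocities": joint speeds; "effort": joint torques, N m; "position": TCP position; "orientation": TCP orientation; "ft_force": force on the tool from outside, world axes, zero at the start; "ft_torque": the same for the moment, N m; "gripper_width": finger opening in m.
Only numpy, scipy, OpenCV 4.12 (cv2) and the standard library are available. Lean on these libraries where they do the work, as an engineer would, in place of code of your own. Each camera call takes 0.05 s, during which the arm holds its last target. There are 200 camera calls.

## Task

Get the grooving cutter on the shaper spindle ready for its nut: put the tall keyed spacer and then the wider, flat keyed lock collar over the upright spindle, turning each one until its flat meets the flat of the spindle so that it goes fully home: the spacer down on the cutter and the lock collar down on the spacer. Do not force them down while they are not keyed, let go of both, and leave the nut, the spanner and the caliper where they lie.

Things in the scene. Friction and masses are not known exactly. Their poses are not given: they have to be found in the camera images.
- stand: fixed cutter setting stand: grey cast base 124 x 124 mm, a round bearing housing on it, and a small black drag screw sticking out of its front side 33 mm up. Origin at the middle of its underside; its own -x is the front, where the screw is. In it stands the upright steel spindle with a dark four-wing grooving cutter (112 mm across, top 64 mm above the bench). Cutter and spindle are not to be taken out.
- spindle_seat (a point): point on the spindle's axis level with the top of the cutter's hub (51 mm across) where the spacer has to sit, 64 mm above the bench. Axes of the stand; it does not turn with the spindle. Above it rises the keyed journal: a 28 mm round bar, 38 mm long, with one flat along its whole length, 9 mm from the axis (D section, top edge chamfered 1.5 mm).
- spindle_shoulder (a point): point on the axis at the journal's top, 38 mm above the seat, axes of the stand. Above it only the 16 mm thread nose goes on, 18 mm high. A part that is not in line with the flat rests here round the nose, and drops once it is turned to within about 0.1 rad of the flat. Pressed lightly, it can be turned on the shoulder without turning the spindle (oiled steel).
- spindle_tip (a point): top end of the spindle's thread nose, 56 mm above the seat, axes of the stand. The spindle turns in the stand against a light drag (0.12 N m) and stays where it is left. How it is turned is not measured here: the journal's flat faces somewhere within 0.65 rad (37 degrees) either side of the stand's front (-x) side: look for it or find it by touch.
- spacer_mid (a point): centre, half-way up, of the loose keyed spacer: a bright steel ring 50 mm outside, 28 mm tall, about 0.3 kg, with a shallow groove round it, lying flat on the bench. Its bore goes right through: 30.4 mm round with one flat 10.2 mm from the axis. The +x axis points from the centre square to the bore's flat; z is the ring's axis. Home, its centre is 14 mm above the seat.
- lock_collar_mid (a point): centre, half-way up, of the loose keyed lock collar: a flat dark steel ring 56 mm outside, 12 mm thick, about 0.18 kg, with four small pin holes in its face, lying flat on the bench. Its bore is that of the spacer; the +x axis points from the centre square to the bore's flat; z is the ring's axis. Home on the spacer, its centre is 34 mm above the seat.
- nut: loose steel flange nut of the spindle, 33 mm across its flange, 14.5 mm tall, lying in front of the stand; a bystander. Origin at the centre of its underside.
- spanner: loose steel spanner, 180 mm long along its x axis and 8 mm thick, lying crosswise near the robot; a bystander. Origin under its middle.
- caliper: loose sliding caliper, 210 mm long along its y axis, lying to the right of the stand; a bystander. Origin under its middle.
Things that resemble listed ones, but are neither listed nor needed, are in the scene too. What is shaped like the part that bears spacer_mid but purple is not meant.

How it is judged:
On the way, in this order (a step that is already met when the one before it is completed fails the run):
1. the spacer is fully home over the spindle's flat, down on the cutter's hub (z of spacer_mid in the frame of spindle_seat below 0.0165 m and horizontal distance between spacer_mid and spindle_seat below 0.003 m and angle between spacer_mid's own z axis and vertical below 0.07 rad), for 0.2 s.
2. the lock collar is fully home over the flat, down on the spacer (all of step 1 and z of lock_collar_mid in the frame of spindle_seat below 0.0365 m and horizontal distance between lock_collar_mid and spindle_seat below 0.003 m and angle between lock_collar_mid's own z axis and vertical below 0.07 rad), for 0.2 s.
At the end, for the whole second after the job is handed in: Spacer home on the cutter's hub and lock collar home on the spacer, both on the spindle: each within 2.5 mm of full depth, 3 mm of the axis and 4 degrees of level, at rest and released (all of step 2 and linear speed of each of spacer, lock_collar below 0.02 m/s and contact force between the fingers and spacer below 0.2 N and contact force between the fingers and lock_collar below 0.2 N); the robot touches nothing.
It fails at once if the spacer is forced while not yet keyed: more than 60 N on the spindle with the fingers on it and its centre over 45 mm above the seat (z of spacer_mid in the frame of spindle_seat above 0.045 m and contact force between spacer and stand above 60 N and contact force between the fingers and spacer above 1 N).
It fails at once if the lock collar is forced while not yet keyed: more than 60 N on the spindle with the fingers on it and its centre over 38 mm above the seat (z of lock_collar_mid in the frame of spindle_seat above 0.038 m and contact force between lock_collar and stand above 60 N and contact force between the fingers and lock_collar above 1 N).
It fails at once if the nut is pushed more than 30 mm from where it lay (distance of nut from where it was at the start of the episode above 0.03 m).
It fails at once if the spanner is pushed more than 30 mm from where it lay (distance of spanner from where it was at the start of the episode above 0.03 m).
It fails at once if the caliper is pushed more than 30 mm from where it lay (distance of caliper from where it was at the start of the episode above 0.03 m).
It also fails if it takes over 61 s, if anything falls off the work surface, if the arm or the gripper's body presses on something with over 40 N, if the wrist force passes 120 N, or if a joint passes its speed limit or range.

## Working session

There is one attempt and no reset: what is moved stays moved. The work goes in short steps, Python scripts to look and compute and a tool call to move; the robot and the scene stay as the last step left them, time stands still between calls to the robot, and variables do not carry over. Pictures are saved under pics/ and viewed, about 8 in all and at most 12, crops included, and the job is handed in when it is done.

Besides the shell and the picture viewer there is one more tool, called as name([rows], argument=value, ...), one row to a line, values as JSON. move_arm: Moves the arm, as the interface text tells. Its arguments: {"type":"object","properties":{"moves":{"type":"array","items":{"type":"array"}},"jaw":{"type":"number"}},"required":["moves"]}

```bash
mkdir -p pics
cat > h.py <<'E'
import numpy as np, cv2
from scipy.spatial.transform import Rotation as R
from workcell import *
def cam(s): return R.from_rotvec(s["orientation"]).as_matrix() if np.size(s["orientation"])==3 else R.from_quat(s["orientation"]).as_matrix()
def cloud(s):
    K=np.array(s["camera_matrix"]);k1=s["k1"]
    v,u=np.mgrid[0:384,0:512]
    p=np.stack([u,v],-1).reshape(-1,1,2).astype(float)
    n=cv2.undistortPoints(p,K,np.array([k1,0,0,0,0.])).reshape(384,512,2)
    z=s["range_z"][...,None]
    c=np.concatenate([n*z,z],-1)
    return c@cam(s).T+np.array(s["xyz"])
def w(s,p): return cam(s)@np.array(p)+np.array(s["xyz"])
def px(s,P):
    c=cam(s).T@(np.array(P)-s["xyz"]);x,y=c[:2]/c[2];f=1+s["k1"]*(x*x+y*y);K=s["camera_matrix"]
    return K[0][0]*x*f+K[0][2],K[1][1]*y*f+K[1][2]
E
python3 - <<'E'
from h import *
print(get_state())
for n in ["top","side","wrist"]:
    s=snapshot(n); cv2.imwrite(f"pics/{n}0.png",s["frame"]); print(n,s["xyz"],s["orientation"],s["k1"],np.array(s["camera_matrix"]).tolist())
    for t in ["stand","spindle_seat","spindle_tip","spacer_mid","lock_collar_mid","nut","spanner","caliper"]:
        for m in mark_of(t,n)[:4]: print(n,t,round(m["confidence"],2),np.round(w(s,m["position"]),4),np.round(px(s,w(s,m["position"]))))
a=[cv2.imread(f"pics/{n}0.png") for n in ["top","side"]]
cv2.imwrite("pics/a.png",cv2.resize(np.vstack(a),(400,600)))
E
```

```text
{'time': 0.0, 'q': array([ 1.04837340e+00,  3.51259002e-01,  1.65241575e+00,  1.98507846e-06,
        1.13908087e+00, -8.46314009e-02]), 'joint_velocities': array([ 0.00157068, -0.0003238 , -0.00110535,  0.00212841,  0.00051634,
       -0.00191484]), 'effort': array([ 1.41099408e-03, -4.97326541e+01, -2.85253447e+01,  6.99478202e-02,
        2.56849854e-02, -6.49985896e-05]), 'position': array([0.23299515, 0.49784837, 0.22609212]), 'orientation': array([ 2.65037015e+00,  1.68575317e+00, -1.61980181e-03]), 'ft_force': array([0.51007062, 0.13195895, 0.17020483]), 'ft_torque': array([ 0.00712963, -0.00852034, -0.01497995]), 'gripper_width': 0.09290173159063145}
top [ 0.33185527 -0.02339636  1.41214372] [-2.16740939  2.16455014 -0.15673696] -0.10787664831327615 [[487.1157304540983, 0.0, 248.50849189168878], [0.0, 487.1157304540983, 186.07538436984444], [0.0, 0.0, 1.0]]
top spindle_seat 0.84 [ 0.6117 -0.0453  0.0592] [247. 148.]
top spindle_tip 0.95 [ 0.6058 -0.0384  0.1188] [245. 145.]
top spindle_tip 0.73 [0.4411 0.1648 0.0154] [173. 209.]
top spindle_tip 0.23 [ 6.117e-01 -4.300e-02 -4.
[... 924 characters left out ...]
.76 [0.4427 0.1641 0.0119] [277. 297.]
side spacer_mid 0.72 [0.5367 0.1953 0.0148] [231. 305.]
side spacer_mid 0.62 [0.4731 0.0735 0.0132] [265. 263.]
side spacer_mid 0.58 [0.4089 0.2662 0.0184] [292. 340.]
side lock_collar_mid 0.53 [ 0.4344 -0.2723  0.0096] [286. 176.]
side nut 0.68 [ 0.4559 -0.0503  0.0028] [275. 229.]
side spanner 0.77 [ 0.3957 -0.0073  0.0006] [298. 243.]
side caliper 0.78 [ 0.6261 -0.3311 -0.0033] [226. 165.]
wrist [0.17068189 0.5278017  0.38475025] [2.46295394 1.56813521 0.20129534] -0.05486420957636012 [[289.74038012510937, 0.0, 254.52931819022263], [0.0, 289.74038012510937, 192.88707158709076], [0.0, 0.0, 1.0]]
wrist spacer_mid 0.74 [0.413  0.2654 0.0168] [167. 340.]
```

View pics/top0.png

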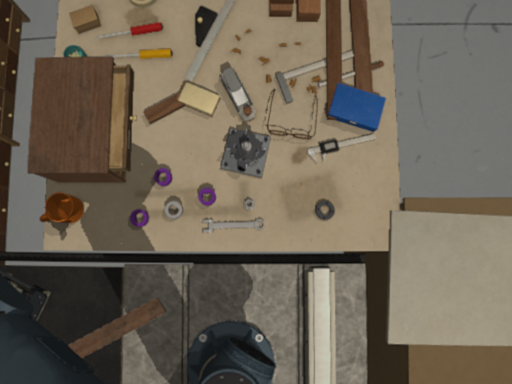

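Candidates for the spacer in the top view are purple rings at (163,177), (207,196) and (139,217), which are decoys, and one bright steel ring at (173,210), which I choose. The lock collar is the dark ring at (323,210) and the stand is at (246,150).

```bash
cat >> h.py <<'E'
def tool():
    st=get_state(); return R.from_rotvec(st["orientation"]).as_matrix(),np.array(st["position"])
def shift(P):
    M,p=tool(); d=M.T@(np.array(P)-p); return np.round(d,4)
def yaw():
    M,p=tool(); return np.arctan2(M[1,0],M[0,0])
E
python3 - <<'E'
from h import *
s=snapshot("top");c=cloud(s)
for (a,b,d,e) in [(55,178,35,110),(65,178,111,131),(195,222,45,82),(120,175,222,270),(60,118,220,255)]:
    q=c[a:b,d:e].reshape(-1,3);q=q[q[:,2]>0.03];print(np.round(np.percentile(q,[1,50,99],axis=0),3).tolist())
M,p=tool();sw=snapshot("wrist")
print("cam in tool",M.T@(np.array(sw["xyz"])-p),"\n",M.T@cam(sw)); print(shift([.445,.163,.226]),shift([.455,.158,.13]),yaw())
cv2.imwrite("pics/b.png",cv2.resize(np.hstack([s["frame"][120:240,120:280],s["frame"][120:240,270:360]]),None,fx=3,fy=3))
E
```

```text
[[0.515, 0.308, 0.125], [0.66, 0.404, 0.213], [0.821, 0.505, 0.218]]
[[0.522, 0.263, 0.064], [0.664, 0.296, 0.145], [0.805, 0.321, 0.213]]
[[0.4, 0.428, 0.031], [0.435, 0.488, 0.073], [0.476, 0.524, 0.105]]
[[0.332, -0.104, 0.033], [0.603, -0.04, 0.062], [0.667, 0.008, 1.412]]
[[0.715, -0.058, 0.031], [0.804, -0.005, 0.044], [0.847, 0.027, 0.065]]
cam in tool [ 0.00040126 -0.06915053 -0.15812453] 
 [[ 9.99999528e-01  8.63736330e-04  4.45588801e-04]
 [-9.48214009e-04  9.67650661e-01  2.52292092e-01]
 [-2.13260452e-04 -2.52292395e-01  9.67651023e-01]]
[-0.2137  0.334   0.0006] [-0.214   0.3451  0.0966] 1.13302131083093
```

View pics/b.png

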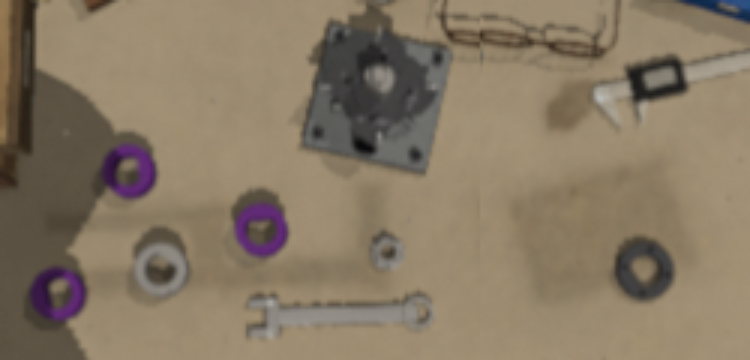

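move_arm([
  [[-0.02,0.035,0],0],
  [[-0.045,0.07,0],0],
  [[-0.065,0.1,0],0],
  [[-0.085,0.135,0],0],
  [[-0.107,0.17,0],0],
], jaw=0)

```text
time: 1.87
position: [0.3424, 0.3277, 0.2268]
orientation: [-2.65, -1.687, -0.001]
ft_force: [0.9, 0.4, -0.1]
gripper_width: 0.0931
```

move_arm([
  [[-0.02,0.035,0.02],0],
  [[-0.04,0.07,0.04],0],
  [[-0.064,0.105,0.06],0],
  [[-0.085,0.14,0.08],0],
  [[-0.107,0.175,0.096],0],
])

```text
time: 2.28
position: [0.4462, 0.1706, 0.1368]
orientation: [2.651, 1.686, 0.0]
ft_force: [1.0, 0.7, -0.0]
gripper_width: 0.0926
```

Run:
```python
from h import *
s=snapshot("wrist"); print(tool()[1],yaw())
for t in ["spacer_mid"]:
    for m in mark_of(t,"wrist"): print(m["confidence"],w(s,m["position"]),px(s,w(s,m["position"])))
cv2.imwrite("pics/c.png",s["frame"])
```

```text
[0.44823142 0.16601954 0.13441574] 1.130728196410763
0.88 [0.47756451 0.0716452  0.01321831] (np.float64(182.53670100740283), np.float64(252.61566685710247))
0.82 [0.5371641  0.19898808 0.0139179 ] (np.float64(314.3429929321141), np.float64(253.0763424027147))
0.79 [0.43867237 0.16296869 0.01474496] (np.float64(243.85160409805798), np.float64(185.53355150475093))
0.59 [0.41262735 0.26330361 0.01676757] (np.float64(328.6177899097382), np.float64(117.30186306516075))
```

View pics/c.png

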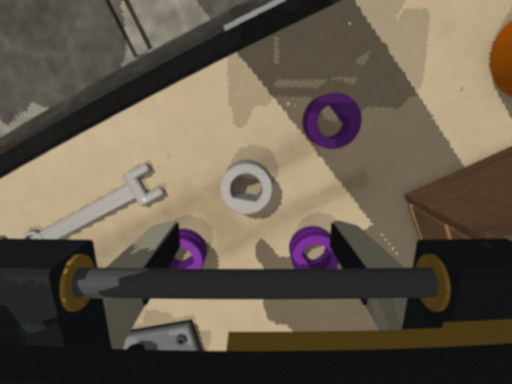

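```bash
cat >> h.py <<'E'
from scipy.optimize import minimize
def rayplane(s,zt):
    q=dict(s);q["range_z"]=np.ones((384,512));d=cloud(q)-np.array(s["xyz"])
    return np.array(s["xyz"])+d*((zt-s["xyz"][2])/d[...,2])[...,None]
def fitring(s,c0,zt,ro,ri,fl,hole=True,thr=.004,win=.04):
    P=rayplane(s,zt)[...,:2];Z=cloud(s)[...,2]
    m=(np.hypot(*(P-c0[:2]).transpose(2,0,1))<win)&(s["range_z"]>0)
    p=P[m];L=(np.abs(Z[m]-zt)<thr).astype(float)
    def mod(v):
        d=p-v[:2];r=np.hypot(d[:,0],d[:,1]);t=d@[np.cos(v[2]),np.sin(v[2])]
        sd=np.minimum(ri-r,fl-t) if hole else None   # >0 in D
        f=lambda x:1/(1+np.exp(-x/.0006))
        return f(ro-r)*(1-f(sd)) if ro else 1-f(sd)
    best=[]
    for th in np.arange(-np.pi,np.pi,np.pi/12):
        o=minimize(lambda v:((mod([v[0]/100,v[1]/100,v[2]])-L)**2).mean(),[c0[0]*100,c0[1]*100,th],method="Nelder-Mead",options=dict(initial_simplex=[[c0[0]*100,c0[1]*100,th],[c0[0]*100+.3,c0[1]*100,th],[c0[0]*100,c0[1]*100+.3,th],[c0[0]*100,c0[1]*100,th+.15]]))
        best.append((o.fun,o.x[0]/100,o.x[1]/100,o.x[2]))
    best.sort();return best
E
python3 - <<'E'
from h import *
s=snapshot("wrist")
C=cloud(s);P=C[np.hypot(C[...,0]-.44,C[...,1]-.165)<.024];print(np.percentile(P[:,2],[5,50,90]))
for zt in(.028,):
    for b in fitring(s,[.44,.164],zt,.025,.0152,.0102)[:5]: print(np.round(b,4))
x,y=243,185
cv2.imwrite("pics/d.png",cv2.resize(s["frame"][y-40:y+40,x-40:x+40],None,fx=6,fy=6,interpolation=cv2.INTER_CUBIC))
t=snapshot("top")
for b in fitring(t,[.44,.164],.028,.025,.0152,.0102)[:3]: print(np.round(b,4))
for b in fitring(t,[.437,-.27],.012,.028,.0152,.0102)[:3]: print(np.round(b,4))
E
```

```text
[0.00617975 0.24559268 0.25156302]
[ 0.0131  0.4393  0.1654 -0.6188]
[ 0.0131  0.4393  0.1654 -0.6189]
[ 0.0131  0.4393  0.1654 -0.6189]
[ 0.0131  0.4393  0.1654 -0.6189]
[ 0.0131  0.4393  0.1654 -0.6188]
[ 0.2333  0.4466  0.1646 -3.1395]
[0.2333 0.4451 0.1659 1.5934]
[0.2335 0.4422 0.163  1.5928]
[ 0.0744  0.4385 -0.2729 -3.9219]
[ 0.0744  0.4385 -0.2729  2.3613]
[ 0.0744  0.4385 -0.2729  2.3613]
```

View pics/d.png

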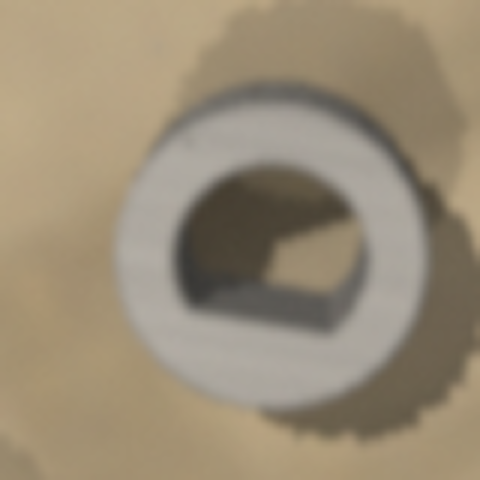

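The spacer is confirmed: bright steel, at pixel (246,186), with the bore flat towards the image bottom. Next I look at the spindle.

move_arm([
  [[-0.0145,0.036,-0.006],0],
  [[-0.029,0.072,-0.012],0],
  [[-0.0435,0.108,-0.018],0],
  [[-0.058,0.144,-0.026],0],
  [[-0.073,0.18,-0.026],0],
])

```text
time: 2.9
position: [0.5795, 0.03, 0.166]
orientation: [2.648, 1.688, 0.004]
ft_force: [0.1, 0.9, 0.0]
gripper_width: 0.0929
```

move_arm([
  [[-0.0145,0.036,0],0],
  [[-0.029,0.072,0],0],
  [[-0.0435,0.109,0],0],
  [[-0.0435,0.109,0],0],
  [[-0.0435,0.109,0],0],
])

```text
time: 3.32
position: [0.6587, -0.0554, 0.1637]
orientation: [2.651, 1.686, 0.001]
ft_force: [-0.3, -0.6, -0.6]
gripper_width: 0.0929
```

Run:
```python
from h import *
s=snapshot("wrist"); print(tool()[1],yaw())
for t in ["spindle_seat","spindle_tip","spindle_shoulder","stand"]:
    for m in mark_of(t,"wrist")[:2]: print(t,m["confidence"],w(s,m["position"]),px(s,w(s,m["position"])))
x,y=[int(v) for v in px(s,[.61,-.041,.1])]
C=cloud(s)[y-60:y+60,x-60:x+60].reshape(-1,3)
for a,b in[(.097,.107),(.113,.128)]:
    q=C[(C[:,2]>a)&(C[:,2]<b)];print(len(q),q.mean(0),(q.max(0)+q.min(0))/2,q.max(0)-q.min(0))
np.savez("sp.npz",C=cloud(s))
x0,y0=max(x-65,0),max(y-65,0)
cv2.imwrite("pics/e.png",cv2.resize(s["frame"][y0:y+65,x0:x+65],None,fx=4,fy=4,interpolation=cv2.INTER_CUBIC));print(x0,y0)
```

```text
[ 0.65796098 -0.05446347  0.16376118] 1.1337434010295988
spindle_seat 0.63 [ 0.61048231 -0.04179473  0.06246075] (np.float64(244.81021597339162), np.float64(140.4491247427933))
spindle_tip 0.87 [ 0.61077193 -0.04449777  0.11843029] (np.float64(238.92508452701898), np.float64(148.65121652351348))
spindle_tip 0.6 [ 0.61295213 -0.04782787  0.1054639 ] (np.float64(237.07398576582187), np.float64(151.39708913216896))
spindle_shoulder 0.96 [ 0.61189694 -0.04413362  0.10522076] (np.float64(240.944228550218), np.float64(147.96212168846165))
stand 0.6 [ 0.61317096 -0.03815949 -0.00510194] (np.float64(250.75212703164357), np.float64(136.58893669969822))
stand 0.26 [ 0.60853372 -0.04311318  0.10389883] (np.float64(240.30265347083747), np.float64(143.09374506924266))
517 [ 0.61054191 -0.04219295  0.10180801] [ 0.60976665 -0.04149109  0.1013783 ] [0.02687097 0.02715193 0.00853675]
401 [ 0.60922287 -0.04127979  0.11920133] [ 0.60934714 -0.04139294  0.11773794] [0.01519324 0.01593954 0.00773073]
178 78
```

View pics/e.png

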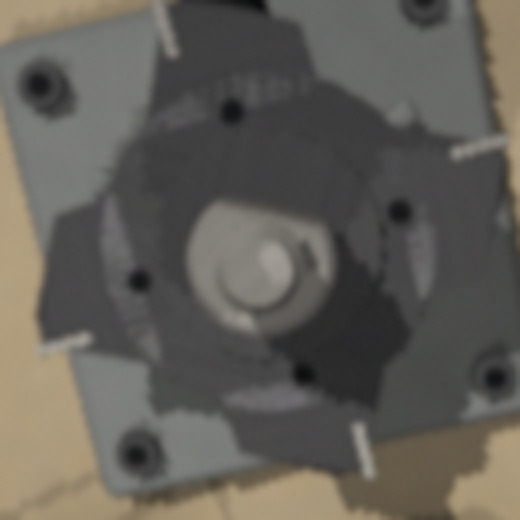

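```bash
cat >> h.py <<'E'
def fitD(s,c0,zt,ri,fl,zmin,win=.022):
    P=rayplane(s,zt)[...,:2];Z=cloud(s)[...,2]
    m=(np.hypot(*(P-c0[:2]).transpose(2,0,1))<win)&(s["range_z"]>0)
    p=P[m];L=(Z[m]>zmin).astype(float);out=[]
    def cost(v):
        d=p-[v[0]/100,v[1]/100];r=np.hypot(d[:,0],d[:,1]);t=d@[np.cos(v[2]),np.sin(v[2])]
        return ((1/(1+np.exp(-np.minimum(ri-r,fl-t)/.0006))-L)**2).mean()
    for th in np.arange(-np.pi,np.pi,.4):
        x=np.array([c0[0]*100,c0[1]*100,th])
        o=minimize(cost,x,method="Nelder-Mead",options=dict(initial_simplex=x+np.vstack([np.zeros(3),np.diag([.3,.3,.15])])))
        out.append((o.fun,o.x[0]/100,o.x[1]/100,o.x[2]))
    out.sort();return out
E
python3 - <<'E'
from h import *
s=snapshot("wrist")
for zt,ri,fl,zm in[(.1005,.014,.009,.095),(.101,.0132,.0082,.099),(.098,.014,.009,.085)]:
    for b in fitD(s,[.61,-.0415],zt,ri,fl,zm)[:2]: print(zt,np.round(b,4))
# refine with frame edge: canny points near flat
print("goto spacer",shift([.4393,.1654,.10]))
E
```

```text
0.1005 [ 0.0138  0.6094 -0.0415  2.455 ]
0.1005 [ 0.0138  0.6094 -0.0415  2.455 ]
0.101 [ 0.019   0.6094 -0.0415  2.4646]
0.101 [ 0.019   0.6094 -0.0415  2.4646]
0.098 [ 0.0136  0.6094 -0.0415  2.463 ]
0.098 [ 0.0136  0.6094 -0.0415  2.4631]
goto spacer [ 0.107  -0.2909  0.0641]
```

move_arm([
  [[0.0137,-0.037,0],0],
  [[0.0274,-0.074,0],0],
  [[0.041,-0.111,0],0],
  [[0.0548,-0.148,0],0],
  [[0.0683,-0.185,0],0],
])

```text
time: 4.03
position: [0.5175, 0.086, 0.1639]
orientation: [2.65, 1.686, 0.001]
ft_force: [0.2, 0.5, 0.7]
gripper_width: 0.0927
```

move_arm([
  [[0.0137,-0.037,0.01],0],
  [[0.027,-0.074,0.03],0],
  [[0.0387,-0.1059,0.05],0],
  [[0.0387,-0.1059,0.064],0],
  [[0.0387,-0.1059,0.064],0],
])

```text
time: 4.45
position: [0.4373, 0.1655, 0.098]
orientation: [-2.647, -1.69, 0.005]
ft_force: [0.1, -0.3, -0.7]
gripper_width: 0.0928
```

Run:
```python
from h import *
s=snapshot("wrist")
for b in fitring(s,[.4393,.1654],.028,.025,.0152,.0102)[:1]: print(np.round(b,4)); print(shift([b[1],b[2],.012]))
s=snapshot("wrist");print(shift([b[1],b[2],.012]))
print(tool()[1],yaw())
```

```text
[ 0.0138  0.4392  0.1653 -0.5954]
[0.0005 0.0001 0.0874]
[ 0.0002 -0.0012  0.0882]
[0.44018518 0.16464818 0.10017431] 1.1337605364547416
```

move_arm([
  [[0.0002,-0.0006,0.035],0],
  [[0.0002,-0.0006,0.065],0],
  [[0.0002,-0.0006,0.083],0],
  [[0.0002,-0.0006,0.088],0],
  [[0.0002,-0.0006,0.088],0],
])

```text
time: 4.97
position: [0.44, 0.1644, 0.0116]
orientation: [-2.652, -1.685, 0.001]
ft_force: [-0.4, 0.2, -0.2]
gripper_width: 0.093
```

move_arm([
  [[0,0,0],0],
  [[0,0,0],0],
  [[0,0,0],0],
  [[0,0,0],0],
  [[0,0,0],0],
], jaw=1)

```text
time: 5.38
position: [0.4399, 0.165, 0.0123]
orientation: [2.651, 1.686, 0.002]
ft_force: [-0.1, -1.1, 0.1]
gripper_width: 0.064
```

move_arm([
  [[0,0,0],0],
  [[0,0,0],0],
  [[0,0,-0.02],0],
  [[0,0,-0.05],0],
  [[0,0,-0.085],0],
])

```text
time: 5.8
position: [0.4381, 0.1645, 0.0963]
orientation: [-2.65, -1.685, 0.006]
ft_force: [1.1, 0.1, -3.5]
gripper_width: 0.0494
```

Run:
```python
from h import *
s=snapshot("wrist");M,p=tool();print(get_state()["gripper_width"],p,yaw())
C=(cloud(s)-p)@M
sel=C[(abs(C[...,0])<.03)&(abs(C[...,1])<.04)&(C[...,2]>-.03)&(C[...,2]<.03)]
print(len(sel),np.percentile(sel,[1,50,99],axis=0))
cv2.imwrite("pics/f.png",s["frame"])
```

```text
0.0495173201222033 [0.44140188 0.16549814 0.10276006] 1.1332197582605745
5953 [[-0.0291178  -0.02677445 -0.02813497]
 [-0.00093371 -0.01010805 -0.00821747]
 [ 0.02896784  0.01004033  0.01737325]]
```

View pics/f.png

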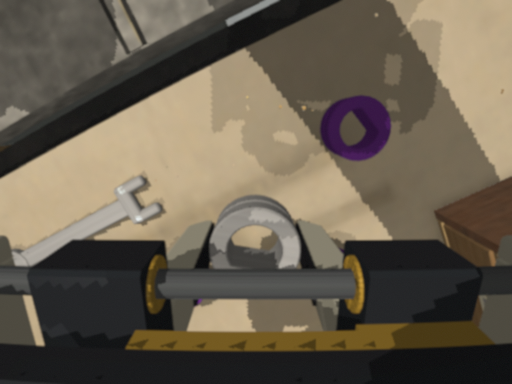

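move_arm([
  [[-0.01,0.021,-0.02],0.12],
  [[-0.022,0.046,-0.035],0.245],
  [[-0.034,0.071,-0.05],0.37],
  [[-0.046,0.096,-0.06],0.495],
  [[-0.0577,0.1198,-0.065],0.62],
])

```text
time: 6.27
position: [0.5246, 0.0607, 0.1627]
orientation: [3.041, 0.788, 0.002]
ft_force: [0.4, 0.2, -2.8]
gripper_width: 0.0495
```

move_arm([
  [[0.0045,0.026,0],0.12],
  [[0.009,0.052,0],0.245],
  [[0.0136,0.079,0],0.37],
  [[0.018,0.105,0],0.495],
  [[0.0226,0.1309,0],0.62],
])

```text
time: 6.68
position: [0.6077, -0.0422, 0.1609]
orientation: [-3.136, 0.178, 0.002]
ft_force: [0.2, -0.3, -2.1]
gripper_width: 0.0497
```

move_arm([
  [[0,0,0],0.12],
  [[0,0,0],0.245],
  [[0,0,0],0.37],
  [[0,0,0],0.495],
  [[0,0,0],0.62],
])

```text
time: 7.1
position: [0.6071, -0.0411, 0.1608]
orientation: [2.933, -1.126, -0.002]
ft_force: [0.0, 1.2, -4.0]
gripper_width: 0.0498
```

move_arm([
  [[0,0,0],0.12],
  [[0,0,0],0.245],
  [[0,0,0],0.37],
  [[0,0,0],0.495],
  [[0,0,0],0.62],
])

```text
time: 7.52
position: [0.607, -0.041, 0.1608]
orientation: [2.449, -1.967, -0.002]
ft_force: [-0.2, 0.2, -3.5]
gripper_width: 0.0492
```

move_arm([
  [[0,0,0],0.12],
  [[0,0,0],0.245],
  [[0,0,0],0.37],
  [[0,0,0],0.495],
  [[0,0,0],0.62],
])

```text
time: 7.93
position: [0.607, -0.041, 0.1608]
orientation: [1.732, -2.62, -0.001]
ft_force: [-0.1, -0.8, -3.7]
gripper_width: 0.0492
```

Run:
```python
from h import *
s=snapshot("wrist");s=snapshot("wrist");M,p=tool();print(get_state()["time"],p,yaw(),get_state()["q"][5])
print(shift([.6094,-.0415,.155]))
C=cloud(s);q=C[(C[...,2]>.165)&(C[...,2]<.195)&(np.hypot(C[...,0]-.61,C[...,1]+.04)<.045)]
T=(C-p)@M
L=(T[...,2]>-.021)&(T[...,2]<-.010)&(abs(T[...,0])<.026)&(T[...,1]<.03)&(T[...,1]>-.035)
t=T[L];print(len(t),np.percentile(t,[0,1,50,99,100],axis=0).round(4).tolist())
# side wall circle fit
W=T[(T[...,2]>-.013)&(T[...,2]<.010)&(abs(T[...,0])<.018)&(T[...,1]<-.012)&(T[...,1]>-.035)]
r=lambda v:np.hypot(W[:,0]-v[0],W[:,1]-v[1])-.025
from scipy.optimize import least_squares
o=least_squares(r,[0,0],loss="soft_l1",f_scale=.001);print("wall",len(W),o.x,np.std(r(o.x)))
cv2.imwrite("pics/g.png",np.hstack([s["frame"][80:340,100:412]]))
```

```text
8.0333 [ 0.6070736  -0.0410493   0.16092351] -1.969270966342969 1.8252622400080034
[-0.0005 -0.0023  0.0059]
3319 [[-0.026, -0.0255, -0.021], [-0.0252, -0.025, -0.0191], [-0.0008, -0.0091, -0.0148], [0.0246, 0.0107, -0.0102], [0.026, 0.0127, -0.01]]
wall 679 [-0.00036752 -0.00013947] 0.00019987330039889734
```

View pics/g.png

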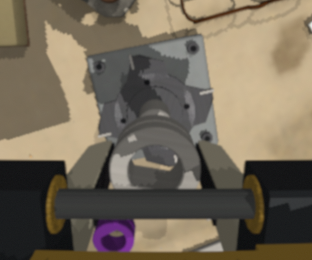

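Run:
```python
from h import *
from scipy.optimize import least_squares
s=snapshot("wrist");M,p=tool();C=cloud(s)
for a,b,r0 in[(.070,.098,.014),(.105,.122,.008)]:
    W=C[(C[...,2]>a)&(C[...,2]<b)&(np.hypot(C[...,0]-.61,C[...,1]+.0415)<.02)]
    if len(W)<15: print(a,len(W));continue
    r=lambda v:np.hypot(W[:,0]-v[0],W[:,1]-v[1])-r0
    o=least_squares(r,[.61,-.0415],loss="soft_l1",f_scale=.0007);print(a,len(W),o.x,np.std(r(o.x)),W.min(0),W.max(0))
T=(C-p)@M
Y=yaw();e=[]
# inner bore edge points on the top face, tool frame
m=(abs(T[...,2]+.0158)<.0025)&(np.hypot(T[...,0],T[...,1])<.0245)
print("ztop",np.median(T[m][:,2]),m.sum())
P=rayplane(s,p[2]+.0158)-p;P=(P@M)[...,:2]
near=(np.hypot(P[...,0],P[...,1])<.024)&(P[...,1]<.006)&(s["range_z"]>0)
q=P[near];L=m[near]
f=lambda x:1/(1+np.exp(-x/.0006))
def cost(v):
    d=q-[v[0]/100,v[1]/100];r=np.hypot(d[:,0],d[:,1]);t=d@[np.cos(v[2]),np.sin(v[2])]
    return ((1-f(np.minimum(.0152-r,.0102-t))-L)**2).mean()
res=[]
for th in np.arange(-3,3.2,.3):
    x=np.array([0,0,th]);o=minimize(cost,x,method="Nelder-Mead",options=dict(initial_simplex=x+np.vstack([np.zeros(3),np.diag([.1,.1,.15])])));res.append((o.fun,*o.x))
res.sort()
for r_ in res[:3]: print(np.round(r_,3),"world flat",Y-r_[3])
```

```text
0.07 222 [ 0.6097719  -0.04169844] 0.00012494666004272172 [ 0.60891102 -0.05566901  0.07021647] [ 0.6239659  -0.03024437  0.0979203 ]
0.105 0
ztop -0.014982577217834348 2592
[ 0.015 -0.032 -0.08   1.576] world flat -3.539783362011617
[ 0.015 -0.032 -0.08   1.576] world flat -3.539770234180414
[ 0.015 -0.032 -0.08   1.576] world flat -3.5397949020791923
```

move_arm([
  [[0,-0.0026,0.008],0.11],
  [[0,-0.0026,0.016],0.11],
  [[0,-0.0026,0.024],0.11],
  [[0,-0.0026,0.032],0.11],
  [[0,-0.0026,0.04],0.11],
])

```text
time: 8.5
position: [0.6095, -0.042, 0.1205]
orientation: [1.599, -2.704, -0.001]
ft_force: [-0.4, 0.5, -2.7]
gripper_width: 0.0495
```

move_arm([
  [[0,0,0.001],0],
  [[0,0,0.002],0],
  [[0,0,0.003],0],
  [[0,0,0.004],0],
  [[0,0,0.005],0],
])

```text
time: 8.92
position: [0.61, -0.0421, 0.1169]
orientation: [-1.595, 2.706, -0.001]
ft_force: [-0.1, -0.5, -2.8]
gripper_width: 0.0495
```

move_arm([
  [[0,0,0.0005],0],
  [[0,0,0.001],0],
  [[0,0,0.0015],0],
  [[0,0,0.002],0],
  [[0,0,0.0025],0],
])

```text
time: 9.33
position: [0.6099, -0.0421, 0.1141]
orientation: [-1.594, 2.707, -0.0]
ft_force: [0.3, 0.3, -4.2]
gripper_width: 0.0494
```

move_arm([
  [[0,0,0.0005],0],
  [[0,0,0.001],0],
  [[0,0,0.001],0],
  [[0,0,0.001],0],
  [[0,0,0.001],0],
])

```text
time: 9.75
position: [0.6098, -0.0421, 0.1131]
orientation: [1.594, -2.707, -0.0]
ft_force: [0.2, 0.5, -2.5]
gripper_width: 0.0492
```

move_arm([
  [[0,0,0.0005],0],
  [[0,0,0.001],0],
  [[0,0,0.0015],0],
  [[0,0,0.0015],0],
])

```text
time: 10.08
position: [0.6098, -0.0421, 0.1115]
orientation: [1.594, -2.707, -0.0]
ft_force: [0.3, 0.7, -2.3]
gripper_width: 0.0497
```

move_arm([
  [[0,0,0.0005],0],
  [[0,0,0.001],0],
  [[0,0,0.0015],0],
  [[0,0,0.0015],0],
])

```text
time: 10.42
position: [0.6098, -0.0421, 0.11]
orientation: [1.594, -2.707, -0.0]
ft_force: [-0.3, 0.1, -3.3]
gripper_width: 0.0495
```

move_arm([
  [[0,0,0.001],0],
  [[0,0,0.002],0],
  [[0,0,0.003],0],
  [[0,0,0.004],0],
  [[0,0,0.005],0],
])

```text
time: 10.83
position: [0.6098, -0.0421, 0.105]
orientation: [1.594, -2.707, -0.0]
ft_force: [0.2, -0.5, -3.7]
gripper_width: 0.0492
```

move_arm([
  [[0,0,0.0015],0],
  [[0,0,0.003],0],
  [[0,0,0.0045],0],
  [[0,0,0.006],0],
  [[0,0,0.0075],0],
])

```text
time: 11.25
position: [0.6098, -0.0421, 0.0974]
orientation: [1.594, -2.707, -0.0]
ft_force: [-0.7, -0.2, -3.9]
gripper_width: 0.0493
```

move_arm([
  [[0,0,0.002],0],
  [[0,0,0.004],0],
  [[0,0,0.006],0],
  [[0,0,0.008],0],
  [[0,0,0.01],0],
])

```text
time: 11.67
position: [0.6098, -0.0421, 0.0874]
orientation: [1.594, -2.707, -0.0]
ft_force: [0.1, -0.1, -3.0]
gripper_width: 0.0494
```

move_arm([
  [[0,0,0.002],0],
  [[0,0,0.004],0],
  [[0,0,0.006],0],
  [[0,0,0.008],0],
  [[0,0,0.009],0],
])

```text
time: 12.08
position: [0.6098, -0.0421, 0.0783]
orientation: [1.594, -2.707, -0.0]
ft_force: [0.2, 0.3, -2.7]
gripper_width: 0.0494
```

move_arm([
  [[0,0,0.0005],0],
  [[0,0,0.001],0],
  [[0,0,0.0015],0],
  [[0,0,0.0015],0],
])

```text
time: 12.42
position: [0.6099, -0.0421, 0.0771]
orientation: [-1.594, 2.707, -0.0]
ft_force: [1.2, 0.3, -3.4]
gripper_width: 0.0497
```

move_arm([
  [[0,0,0],0],
  [[0,0,0],0],
  [[0,0,0],0],
  [[0,0,0],0],
  [[0,0,0],0],
], jaw=0.2)

```text
time: 12.83
position: [0.61, -0.0421, 0.0773]
orientation: [-1.594, 2.707, -0.0]
ft_force: [-0.4, 0.8, -1.5]
gripper_width: 0.0734
```

move_arm([
  [[0,0,-0.02],0],
  [[0,0,-0.05],0],
  [[0,0,-0.08],0],
  [[0,0,-0.1],0],
  [[0,0,-0.1],0],
])

```text
time: 13.25
position: [0.6118, -0.0424, 0.1818]
orientation: [-1.592, 2.702, -0.007]
ft_force: [0.1, -0.2, 0.8]
gripper_width: 0.0742
```

Run:
```python
from h import *
s=snapshot("wrist");M,p=tool();C=cloud(s);print(p,yaw(),get_state()["gripper_width"])
r=np.hypot(C[...,0]-.6097,C[...,1]+.0416)
for a,b in[(.016,.023)]:
    q=C[(r>a)&(r<b)&(C[...,2]<.15)&(C[...,2]>.08)];print("ring z",np.percentile(q[:,2],[5,25,50,75,95]),len(q))
    A=np.c_[q[:,:2]-q[:,:2].mean(0),np.ones(len(q))];k=abs(q[:,2]-np.median(q[:,2]))<.003;print("tilt",np.linalg.lstsq(A[k],q[k,2],rcond=None)[0])
q=C[(r<.04)&(abs(C[...,2]-.092)<.0025)];print((q.max(0)+q.min(0))/2,q.max(0)-q.min(0))
```

```text
[ 0.61084748 -0.04225081  0.17921326] -2.076942515988119 0.07452119551407668
ring z [0.09085323 0.09150367 0.09195015 0.09237953 0.09300156] 1021
tilt [0.00140139 0.00153373 0.09194798]
[ 0.6104816  -0.04202929  0.09188478] [0.04975743 0.04966338 0.00461994]
```

move_arm([
  [[0.036,0.008,0],0],
  [[0.072,0.016,0],0],
  [[0.108,0.024,0],0],
  [[0.144,0.032,0],0],
  [[0.18,0.04,0],0],
], jaw=0)

```text
time: 13.72
position: [0.4857, -0.1808, 0.1758]
orientation: [1.594, -2.706, -0.003]
ft_force: [-0.3, -0.2, -0.2]
gripper_width: 0.0929
```

move_arm([
  [[0.035,0.008,0.015],0],
  [[0.07,0.015,0.03],0],
  [[0.103,0.021,0.045],0],
  [[0.103,0.021,0.05],0],
  [[0.103,0.021,0.05],0],
])

```text
time: 14.13
position: [0.4175, -0.2602, 0.125]
orientation: [1.59, -2.708, -0.006]
ft_force: [0.7, -0.2, 0.3]
gripper_width: 0.093
```

Run:
```python
from h import *
s=snapshot("wrist");s=snapshot("wrist");print(tool()[1],yaw())
for m in mark_of("lock_collar_mid","wrist")[:2]: print(m["confidence"],w(s,m["position"]))
for thr in(.003,.004):
    b=fitring(s,[.4385,-.271],.012,.028,.0152,.0102,thr=thr)
    for k in b[:2]: print(np.round(k,4))
b=b[0];print(shift([b[1],b[2],.011]))
x,y=[int(v) for v in px(s,[b[1],b[2],.012])];print(x,y)
cv2.imwrite("pics/i.png",cv2.resize(s["frame"][max(y-45,0):y+45,max(x-45,0):x+45],None,fx=5,fy=5,interpolation=cv2.INTER_CUBIC))
```

```text
[ 0.41941082 -0.25953814  0.12665921] -2.0771061123116863
0.73 [ 0.44047627 -0.27238706  0.00404395]
[ 0.0136  0.4403 -0.2723  2.1843]
[ 0.0136  0.4403 -0.2723  2.1844]
[ 0.0141  0.4404 -0.2723  2.1735]
[ 0.0141  0.4404 -0.2723  2.1735]
[ 0.0014 -0.0242  0.1161]
255 166
```

View pics/i.png

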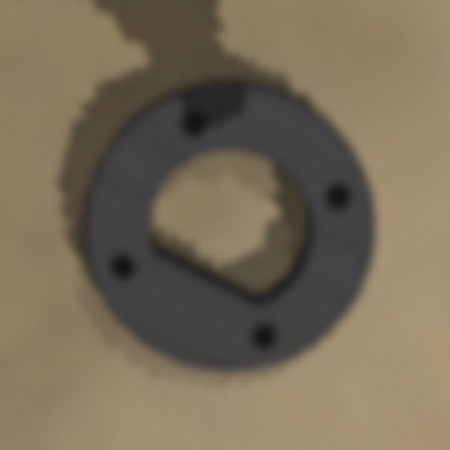

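move_arm([
  [[0.0014,-0.0242,0.03],0],
  [[0.0014,-0.0242,0.065],0],
  [[0.0014,-0.0242,0.095],0],
  [[0.0014,-0.0242,0.112],0],
  [[0.0014,-0.0242,0.1163],0],
])

```text
time: 14.7
position: [0.4394, -0.2713, 0.0084]
orientation: [1.596, -2.704, -0.005]
ft_force: [-0.4, 0.1, -0.3]
gripper_width: 0.0929
```

move_arm([
  [[0,0,0],0],
  [[0,0,0],0],
  [[0,0,0],0],
  [[0,0,0],0],
  [[0,0,0],0],
])

```text
time: 15.12
position: [0.4403, -0.2733, 0.0118]
orientation: [-1.594, 2.706, -0.003]
ft_force: [0.6, 0.4, 0.4]
gripper_width: 0.093
```

move_arm([
  [[0,0,0.001],0],
  [[0,0,0.001],0],
  [[0,0,0.001],0],
  [[0,0,0.001],0],
  [[0,0,0.001],0],
], jaw=1)

```text
time: 15.53
position: [0.4398, -0.2731, 0.0098]
orientation: [1.594, -2.707, 0.0]
ft_force: [0.7, -0.8, 0.2]
gripper_width: 0.0638
```

move_arm([
  [[0,0,0],0],
  [[0,0,0],0],
  [[0,0,-0.03],0],
  [[0,0,-0.07],0],
  [[0,0,-0.11],0],
])

```text
time: 15.95
position: [0.439, -0.2724, 0.1203]
orientation: [1.594, -2.706, -0.004]
ft_force: [1.4, -0.5, -2.4]
gripper_width: 0.0551
```

move_arm([
  [[0,0,-0.03],-0.06],
  [[0,0,-0.05],-0.12],
  [[0,0,-0.055],-0.18],
  [[0,0,-0.055],-0.24],
  [[0,0,-0.055],-0.285],
])

```text
time: 16.37
position: [0.4397, -0.273, 0.1752]
orientation: [-1.966, 2.45, -0.001]
ft_force: [-0.9, -0.2, -1.7]
gripper_width: 0.055
```

Run:
```python
from h import *
from scipy.optimize import least_squares
for i in range(2): s=snapshot("wrist")
M,p=tool();print(p,yaw(),get_state()["gripper_width"]);print(shift([.6096,-.0416,.17]))
T=(cloud(s)-p)@M
B=T[(T[...,2]>-.03)&(T[...,2]<.02)&(abs(T[...,0])<.02)&(T[...,1]<-.008)&(T[...,1]>-.04)]
print(len(B),np.percentile(B,[2,50,98],axis=0))
k=(B[:,2]<.009);zt=np.median(B[:,2]);print(zt)
W=B[(B[:,2]>zt+.002)]
r=lambda v:np.hypot(W[:,0]-v[0],W[:,1]-v[1])-.028
o=least_squares(r,[0,0],loss="soft_l1",f_scale=.001);print("wall",len(W),o.x,np.std(r(o.x)))
cv2.imwrite("pics/j.png",s["frame"][80:340,100:412])
```

```text
[ 0.4395673  -0.27286834  0.17470086] -1.7912798545282929 0.05514072892747013
[-0.2629 -0.1153  0.0047]
1942 [[-1.90081024e-02 -2.77388655e-02 -3.47348811e-03]
 [-9.80249684e-05 -1.97141875e-02 -2.23389096e-03]
 [ 1.89758782e-02 -9.05366679e-03  6.79754299e-03]]
-0.0022338909589025855
wall 244 [-0.00026176  0.00012371] 0.00014999690517665304
```

View pics/j.png

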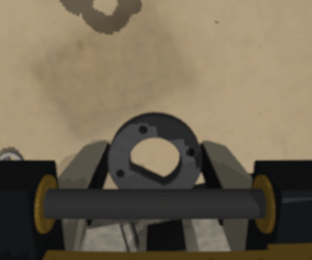

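move_arm([
  [[-0.034,-0.015,0],0],
  [[-0.069,-0.03,0],0],
  [[-0.103,-0.045,0],0],
  [[-0.137,-0.06,0],0],
  [[-0.17,-0.0745,0],0],
])

```text
time: 16.88
position: [0.5504, -0.1218, 0.1745]
orientation: [1.96, -2.455, -0.001]
ft_force: [0.7, -0.4, -2.3]
gripper_width: 0.0554
```

move_arm([
  [[-0.034,-0.015,0],0],
  [[-0.069,-0.03,0.005],0],
  [[-0.0926,-0.0408,0.01],0],
  [[-0.0926,-0.0408,0.015],0],
  [[-0.0926,-0.0408,0.015],0],
])

```text
time: 17.3
position: [0.6095, -0.041, 0.1581]
orientation: [1.962, -2.451, -0.003]
ft_force: [-0.3, 0.4, -2.5]
gripper_width: 0.0551
```

Run:
```python
from h import *
from scipy.optimize import least_squares
for i in range(3): s=snapshot("wrist")
M,p=tool();print(p,yaw());C=cloud(s)
for a,b,r0 in[(.070,.090,.025),(.105,.122,.008)]:
    W=C[(C[...,2]>a)&(C[...,2]<b)&(np.hypot(C[...,0]-.61,C[...,1]+.0415)<r0+.005)]
    if len(W)<15: print(a,len(W));continue
    r=lambda v:np.hypot(W[:,0]-v[0],W[:,1]-v[1])-r0
    o=least_squares(r,[.61,-.0415],loss="soft_l1",f_scale=.0007);print(a,len(W),o.x,np.std(r(o.x)))
print(shift([.6096,-.0416,.117]))
```

```text
[ 0.60938842 -0.04291034  0.15981803] -1.7935395165664052
0.07 255 [ 0.61011358 -0.04180996] 0.004400962235644836
0.105 142 [ 0.61353661 -0.04265487] 0.001905424559652464
[-0.0013  0.0001  0.0428]
```

move_arm([
  [[-0.0006,0,0.009],0],
  [[-0.0006,0,0.018],0],
  [[-0.0006,0,0.027],0],
  [[-0.0006,0,0.036],0],
  [[-0.0006,0,0.043],0],
])

```text
time: 17.87
position: [0.6095, -0.0417, 0.1153]
orientation: [1.962, -2.453, -0.001]
ft_force: [-0.2, 0.5, -1.1]
gripper_width: 0.0551
```

move_arm([
  [[0,0,0.001],0],
  [[0,0,0.002],0],
  [[0,0,0.003],0],
  [[0,0,0.003],0],
  [[0,0,0.003],0],
])

```text
time: 18.28
position: [0.6102, -0.0415, 0.1142]
orientation: [-1.963, 2.453, -0.001]
ft_force: [0.8, 0.6, -1.5]
gripper_width: 0.0554
```

move_arm([
  [[0,0,0.0005],0],
  [[0,0,0.001],0],
  [[0,0,0.0015],0],
  [[0,0,0.002],0],
  [[0,0,0.002],0],
])

```text
time: 18.7
position: [0.61, -0.0415, 0.1117]
orientation: [1.963, -2.453, -0.0]
ft_force: [-0.2, -0.5, -1.6]
gripper_width: 0.055
```

move_arm([
  [[0,0,0.0005],0],
  [[0,0,0.001],0],
  [[0,0,0.001],0],
  [[0,0,0.001],0],
  [[0,0,0.001],0],
])

```text
time: 19.12
position: [0.61, -0.0415, 0.1108]
orientation: [-1.963, 2.453, -0.0]
ft_force: [-0.4, 0.3, -2.4]
gripper_width: 0.0553
```

move_arm([
  [[0,0,0.0005],0],
  [[0,0,0.001],0],
  [[0,0,0.001],0],
  [[0,0,0.001],0],
  [[0,0,0.001],0],
])

```text
time: 19.53
position: [0.61, -0.0415, 0.1098]
orientation: [1.963, -2.453, -0.0]
ft_force: [0.8, -0.0, -2.2]
gripper_width: 0.0552
```

move_arm([
  [[0,0,0.0005],0],
  [[0,0,0.001],0],
  [[0,0,0.0015],0],
  [[0,0,0.002],0],
  [[0,0,0.002],0],
])

```text
time: 19.95
position: [0.6099, -0.0415, 0.1077]
orientation: [1.963, -2.453, -0.0]
ft_force: [0.8, 0.3, -2.1]
gripper_width: 0.0552
```

move_arm([
  [[0,0,0.001],0],
  [[0,0,0.002],0],
  [[0,0,0.003],0],
  [[0,0,0.004],0],
  [[0,0,0.004],0],
])

```text
time: 20.37
position: [0.6099, -0.0415, 0.1036]
orientation: [1.962, -2.453, -0.0]
ft_force: [0.5, -0.7, -1.7]
gripper_width: 0.0552
```

move_arm([
  [[0,0,0.0005],0],
  [[0,0,0.0008],0],
  [[0,0,0.0008],0],
])

```text
time: 20.62
position: [0.61, -0.0415, 0.103]
orientation: [1.963, -2.453, -0.0]
ft_force: [0.5, -0.1, -2.5]
gripper_width: 0.0553
```

Keyed without resistance. I release it, lift and check.

move_arm([
  [[0,0,0],0],
  [[0,0,0],0],
  [[0,0,0],0],
  [[0,0,0],0],
  [[0,0,0],0],
], jaw=0.1)

```text
time: 21.03
position: [0.6101, -0.0415, 0.1031]
orientation: [-1.963, 2.453, -0.0]
ft_force: [-0.5, -0.5, 0.4]
gripper_width: 0.082
```

move_arm([
  [[0,0,-0.02],0],
  [[0,0,-0.05],0],
  [[0,0,-0.08],0],
  [[0,0,-0.1],0],
  [[0,0,-0.1],0],
])

```text
time: 21.45
position: [0.6119, -0.0418, 0.2077]
orientation: [-1.96, 2.449, -0.008]
ft_force: [-0.2, 0.0, -0.7]
gripper_width: 0.0834
```

Run:
```python
from h import *
for i in range(2): s=snapshot("wrist")
M,p=tool();C=cloud(s);print(get_state()["time"],p,get_state()["gripper_width"],get_state()["ft_force"])
r=np.hypot(C[...,0]-.6097,C[...,1]+.0416)
q=C[(r>.016)&(r<.026)&(C[...,2]<.15)&(C[...,2]>.095)];print("ring z",np.percentile(q[:,2],[5,25,50,75,95]),len(q))
A=np.c_[q[:,:2]-q[:,:2].mean(0),np.ones(len(q))];k=abs(q[:,2]-np.median(q[:,2]))<.003;print("tilt",np.linalg.lstsq(A[k],q[k,2],rcond=None)[0])
q=C[(r<.04)&(abs(C[...,2]-.104)<.0025)];print((q.max(0)+q.min(0))/2,q.max(0)-q.min(0))
d=snapshot("side")
for t in["nut","spanner","caliper"]:
    for m in mark_of(t,"side")[:1]:print(t,w(d,m["position"]))
x,y=[int(v) for v in px(s,[.61,-.0416,.1])]
x2,y2=[int(v) for v in px(d,[.61,-.0416,.08])]
f=lambda im,x,y,h:cv2.resize(im[max(y-h,0):y+h,max(x-h,0):x+h],(380,380),interpolation=cv2.INTER_CUBIC)
cv2.imwrite("pics/k.png",np.hstack([f(s["frame"],x,y,70),f(d["frame"],x2,y2,50)]))
```

```text
21.55 [ 0.6101036  -0.04153924  0.20326044] 0.08398227575670096 [-0.08101733  0.24154773 -0.12092465]
ring z [0.10289834 0.10352286 0.10395914 0.10438808 0.10501006] 1463
tilt [9.66138247e-04 1.37302123e-05 1.03955526e-01]
[ 0.61020046 -0.04123565  0.10394629] [0.05592858 0.05557264 0.0048921 ]
nut [ 0.45851913 -0.05169525  0.00766926]
spanner [ 0.60480245 -0.04122675  0.09944491]
caliper [ 0.62620616 -0.32746764 -0.00303163]
```

View pics/k.png

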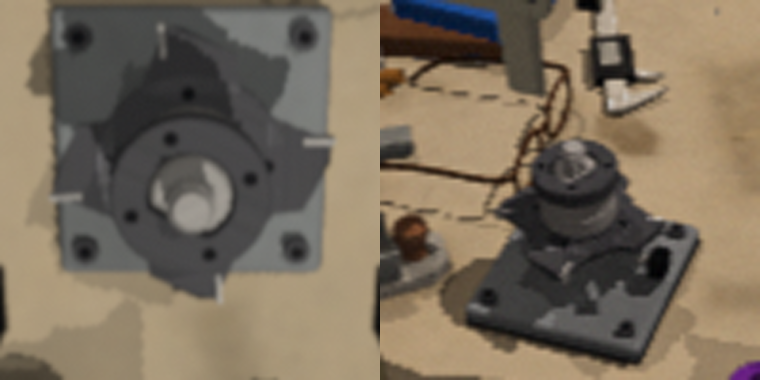

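The collar top is level at 0.1040 m, which is exactly home (64 + 28 + 12 mm). Both views show the spacer and collar seated on the spindle, and the gripper is clear.

```bash
python3 -c "
from workcell import *
print(finish_job())"
```

```text
the job is handed in; nothing more can be done
None
```

The spacer and then the lock collar are both fully home on the spindle and released, and I handed the job in at about 21.6 s of the 61 s allowed. `finish_job()` gives no verdict, so this rests on my own checks below.

**How it went:** I chose the bright steel ring over the three purple look-alikes. The wrist camera put the spindle's flat at about 2.46 rad in the world frame. I turned each part in the gripper to that angle before lowering it. Both slid on without resistance; the wrist force changed by only 1–2 N, and neither was pressed on the shoulder.

**Last checks:**

| Check | Spacer | Lock collar |
|---|---|---|
| Top surface, measured | 91.9 mm | 104.0 mm |
| Top surface when fully home | 92 mm | 104 mm |
| Tilt | about 0.002 rad | about 0.001 rad |
| Distance from the axis | under 1 mm | under 1 mm |

- **Gripper:** it was open and about 10 cm clear, with zero force at the wrist.
- **Bystanders:** the nut and caliper still read where they lay, within a few millimetres.
- **Disagreements:**
  - The last network reading for the spanner was wrong, because it pointed at the stand. I did not re-check the spanner, but the arm never came near it.
  - An in-hand estimate of the spacer's flat was about 0.17 rad off the earlier one. Its flat was hidden from view, so I used the earlier value, and the part keyed.
  - A wall fit on the spindle while carrying the collar was too noisy, so I ignored it.

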